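Clip the coffee scoop onto its ring

ROBOT

A 6-joint arm with a two-finger parallel gripper is mounted at the origin on a cart in front of the work surface, level with it; the furniture and walls round the work are solid. World frame = base frame: x ahead of the robot, y to its left, z up, the work surface at z = 0. Lengths are in m, angles in rad, forces in N, time in s.
With the tool pointing down it reaches from about 0.35 to 0.85 m from the base axis. Payload 8.1 kg.
Tool frame: the origin (TCP) lies at the very end of the fingers, on their centre line; the grasp point (between the pads) lies robot.grip_point_offset behind it (robot.grip_point_offset is the distance from the TCP to the grasp point, in m); z points along the fingers, y is the line along which they close (so a half turn about z gives the same grasp; the last joint's range is limited). The gripper opens to 93 mm and grips with 3 to 60 N. Pads are 15 mm wide; open, the fingers measure 128 mm over their backs; the gripper's body (75 mm by 188 mm) begins 65 mm behind the grasp point.
Start: joints at [-1.199, 0.13, 1.488, -0, 1.523, -0.085], TCP at [0.265, -0.538, 0.219] pointing down, gripper open.
Joint ranges: [-2.96, 2.96], [-0.89, 2.26], [0.02, 2.5], [-1.34, 4.48], [0, 2.73], [-2.66, 2.66]. Speed limits (rad/s): [2.39, 2.39, 2.79, 3.14, 3.14, 3.14].

INTERFACE

Orientations are given as a rotation vector (axis times angle).
In Python, from plant import robot, eyes gives the robot as it stands. The module is installed in compiled form; this text tells all that it offers.
- The arm moves only by the tool apply_moves, never from a script. Its argument "steps" is one flat list of numbers, 7 for each row, row after row: the shift along the tool's x, y, z in units of 30 mm (1.0 is 30 mm), then the turn, a rotation vector about the tool's x, y, z in units of 6 degrees (1.0 is 6 degrees), then the opening in per cent of the stroke, from 0 (shut) to 100 (fully open). In form: [dx, dy, dz, ax, ay, az, fingers, dx, dy, dz, ax, ay, az, fingers, ...]. A call has 1 to 12 rows; each row shifts and turns the commanded pose from where the row before left it, along the tool's axes as they then stand; what a row does not reach is not made up. A row lasts 1/12 s, in which the tool goes at most 41.7 mm and 7.16 degrees, less where a joint would pass 70% of its speed; a pose out of reach is approached as far as the arm can. A call is refused whole if a number of a shift passes 1 or a number of a turn 1, either way. A call with a gripper value outside its range is refused whole. The fingers move at their own pace and stop on an object; "grip_force" is the grip in N (left out, the last holds). Time passes only in rows, so rows that do not move let the fingers close. It gives the time, the measured TCP pose, the force, the opening and the grip force at its end, in the units of the state.
- robot.read_state(): the state, without advancing time (a new reading comes with each control period).
- eyes.read_camera(name): name is "scene" or "side" or "wrist"; returns the picture (400x640x3 uint8, red, green, blue); there is no depth.
- eyes.calibration(name): a dict with "K" (3x3 intrinsics, pixels), "k1" (the pictures are not rectified: a ray, as slopes to the right and down, at radius r is drawn at 1 + k1 r^2 times it, then the intrinsics apply), "R" (3x3) and "t" (3): a world point X has camera coordinates R X + t. Camera axes: x right, y down, z forward; pixel columns grow to the right and rows downward; lengths in m; the calibration is good to about 2 mm. A picture is of the moment at which its call begins: read the wrist's pose just before it. calibration takes no time and is no camera call; for the wrist camera it gives the pose at the moment of the call.
- robot.close_job(): hands the job in; it is judged then, once.
Trained networks look in the newest picture that a camera, given by its name, has taken for a name from the list of things; names that differ only in an ending like _2 or _b are one class to them, and where a whole thing is asked for, a point or a joint stands for the part that bears it (a point fixed in the world has none). Each returns a list of dicts, best first, with "conf" (0 to 1); they miss things now and then, are a little off and sometimes report something else, mostly with a low value. They report only what shows in the picture. A call takes as long as a camera call. They do not tell look-alikes from the thing itself.
- eyes.search_frame(camera, thing): "rect" ([left, top, width, height] in pixels, round what is visible of it).
- eyes.place_of(camera, thing): "xy" ([column, row] in pixels: a listed point, or the origin of a listed thing).
The state is a dict: "t": time; "q": joint angles; "dq": joint speeds; "joint_torque": joint torques, N m; "tool_pos": TCP position; "orientation": TCP orientation; "force": force on the tool from outside, world axes, zero at the start; "wrist_torque": the same for the moment, N m; "opening": finger opening in m; "gripper_force": force on a finger pad.
Only numpy, scipy, OpenCV 4.12 (cv2) and the standard library are available. Lean on these libraries where they do the work, as an engineer would, in place of code of your own. Each camera call takes 0.05 s, during which the arm holds its last target. There are 200 camera calls.

TASK

Put the coffee scoop away: pick it up by its red thumb plate, press the sprung gate of its snap hook down over the straight front bar of the brass ring on the stand until the bar is inside and the gate has snapped shut behind it, then let go so that the scoop hangs still from the ring. The ring's exact height is not known, so feel for it and never press or pull the ring harder than about 25 N. Leave everything else on the worktop where it stands.

Things in the scene. Friction and masses are not known exactly. Their poses are not given: they have to be found in the camera images.
- scoop: Coffee scoop, 140 mm long, about 0.12 kg, standing on its steel bowl (62 mm across, 44 mm tall). Origin: centre of the bowl's underside; z up, x from the bowl to the snap hook, y across. The hook is an upright closed loop of 7 mm bar in the plane y = 0, x 46 to 109, z 12 to 50 mm; window x 53 to 101 mm, spine's underside at z = 42.5 mm, sprung gate along the bottom.
- grip_plate (a point): Middle of the top edge of the scoop's red ribbed thumb plate (36 mm long in the scoop's x, 12 mm thick in y, 21 mm tall), at x = 79, z = 71 mm of the scoop. Grip across the 12 mm, fingertips at most 18 mm below this edge so that they stay clear above the bar. The bar must enter straight below it. Axes as the scoop's.
- gate_entry (a point): Where the ring's bar must meet the gate: underside of the gate at x = 78, z = 13 mm of the scoop (good from x = 75 to 80). Pressing the hook down here folds the gate up into the window (3 to 8 N) until the hook's spine lands on the bar and the force rises steeply. The gate drops shut once the bar is past its free end. Axes as the scoop's.
- nose (a point): Top of the hook's fixed upturned nose, at x = 88, z = 27.5 mm of the scoop; the nose is 7 mm thick and stands just beyond the gate's free end. With the spine on the bar, moving the hook 8 to 12 mm towards its bowl side takes the bar over the nose into the closed end and frees the gate if it still leans on the bar. Axes as the scoop's.
- hook_end (a point): Point inside the closed end of the snap hook where the bar bears when the scoop hangs, at x = 101.5, z = 30 mm of the scoop. Axes as the scoop's.
- gate (a joint): Angle of the snap hook's brass gate (6 mm thick, hinge at x = 56, z = 16 mm of the scoop, free end at x = 83 mm): 0 shut, growing as it is pushed up into the window, to 1.2 rad; a spring shuts it.
- stand: Fixed stand: foot 110 mm across, post 263 mm tall, arm on a sliding collar. Origin: centre of the foot's underside; z up, x from the ring to the post. The arm ends in a level brass D ring of 7 mm bar; its straight front bar lies along y (42 mm straight, 63 mm over all) at x = -120 mm, nearest the robot. Hole behind it: 38 x 48 mm. Lower down (z 65 to 135, x = -115 mm) an upright rubber pad, on which the hanging scoop's bowl comes to rest.
- ring_mark (a point): Nominal centre of the ring's front bar, x = -120, y = 0, z = 200 mm of the stand. The collar is clamped anywhere up to 20 mm above or below this height: the real bar's centre is right above or below this point by an amount not measured. Axes as the stand's.
- black_canister: Bystander: black coffee canister, 98 mm across, 149 mm tall; origin at the centre of its underside. Not to be disturbed.
- tea_box: Bystander: tea box, 65 x 117 mm, 96 mm tall; origin at the centre of its underside. Not to be disturbed.
- espresso_cup: Bystander: espresso cup, 60 mm bowl, 83 mm with its ear, 49 mm tall; origin at the centre of its underside. Not to be disturbed.
- pod_1: Bystander: brown coffee pod, 51 mm across, 31 mm tall; origin at the centre of its underside. Not to be disturbed.
- pod_3: Bystander: red coffee pod, 51 mm across, 31 mm tall; origin at the centre of its underside. Not to be disturbed.
- shot_glass: Bystander: shot glass, 49 mm across, 61 mm tall; origin at the centre of its underside. Not to be disturbed.
Mind the look-alikes: they are no part of the job. Leave any pink or turquoise look-alike of the scoop alone.

How it is judged:
By the outcome, as a careful person would: the job done as asked, in the order asked, and still so for the second after the job is handed in, with the robot touching nothing.
It also fails if it takes over 56 s, if anything falls off the work surface, if the arm or the gripper's body presses on something with over 40 N, if the wrist force passes 120 N, or if a joint passes its speed limit or range.

## Working session

There is one attempt and no reset: what is moved stays moved. The work goes in short steps, Python scripts to look and compute and a tool call to move; the robot and the scene stay as the last step left them, time stands still between calls to the robot, and variables do not carry over. Pictures are saved under pics/ and viewed, at most 10 in all, crops included, and the job is handed in when it is done.

Besides the shell and the picture viewer there is one more tool, called after "Emit:" as name(argument=value, ...), one argument or row to a line, values as JSON. apply_moves: Moves the arm, as the interface text tells. Its arguments: {"type":"object","properties":{"steps":{"type":"array"},"grip_force":{"type":"number"}},"required":["steps"]}

```bash
mkdir -p pics; cat > h.py <<'E'
import numpy as np,cv2
from scipy.spatial.transform import Rotation as Ro
from plant import robot,eyes
np.set_printoptions(precision=4,suppress=True)
def shot(n,f):
    c=eyes.calibration(n); im=eyes.read_camera(n); cv2.imwrite('pics/'+f,np.ascontiguousarray(im[:,:,::-1])); return c,im
def ray(c,p):
    K=np.array(c['K']);k=c['k1'];R=np.array(c['R']);t=np.array(c['t'])
    d=np.linalg.inv(K)@[p[0],p[1],1]; d=d[:2]; u=d.copy()
    for _ in range(30): u=d/(1+k*(u@u))
    v=R.T@np.r_[u,1]; return -R.T@t, v/np.linalg.norm(v)
def onz(c,p,z):
    o,v=ray(c,p); return o+v*(z-o[2])/v[2]
def proj(c,X):
    x=np.array(c['R'])@X+np.array(c['t']); u=x[:2]/x[2]; u=u*(1+c['k1']*(u@u)); return (np.array(c['K'])@np.r_[u,1])[:2]
def tri(obs):
    A=np.zeros((3,3));b=np.zeros(3)
    for c,p in obs:
        o,v=ray(c,p);P=np.eye(3)-np.outer(v,v);A+=P;b+=P@o
    X=np.linalg.solve(A,b); return X,[np.linalg.norm(proj(c,X)-p) for c,p in obs]
E
cat > a.py <<'E'
from h import *
print(robot.read_state()); print('gpo',robot.grip_point_offset)
C={}
for n in ['scene','side','wrist']:
    C[n],_=shot(n,n+'0.png'); print(n,-np.array(C[n]['R']).T@C[n]['t'])
a=np.hstack([cv2.imread('pics/scene0.png'),cv2.imread('pics/side0.png')])
for n in ['scene','side']:
    for th in ['scoop','grip_plate','gate_entry','hook_end','stand','ring_mark','black_canister','tea_box','espresso_cup','pod_1','shot_glass']:
        r=eyes.place_of(n,th); print(n,th,[(np.round(d['xy'],1).tolist(),round(d['conf'],2),onz(C[n],d['xy'],{'grip_plate':.071,'hook_end':.03,'gate_entry':.013,'ring_mark':.2}.get(th,0)).round(3).tolist()[:2]) for d in r[:4]])
E
python3 a.py
```

```text
{'t': 0.0, 'q': array([-1.1994,  0.1312,  1.4893, -0.    ,  1.523 , -0.0854]), 'dq': array([-0.0001,  0.0001, -0.0029, -0.0009, -0.0008,  0.0001]), 'joint_torque': array([  0.0023, -55.9827, -49.1764,   0.0771,   0.0353,  -0.0002]), 'tool_pos': array([ 0.2644, -0.5379,  0.2176]), 'orientation': array([-3.0582, -0.7109,  0.0005]), 'force': array([-0.2051, -0.2066, -0.4328]), 'wrist_torque': array([0.0602, 0.0282, 0.0314]), 'gripper_force': 0.0, 'opening': 0.09266718352269225}
gpo 0.0188
scene [-0.0857  0.3617  0.9931]
side [-0.2226 -0.71    0.7769]
wrist [ 0.3352 -0.503   0.3846]
scene scoop [([410.3, 237.8], 0.93, [0.265, -0.462])]
scene grip_plate [([267.9, 234.8], 0.72, [0.57, -0.128]), ([436.1, 218.0], 0.56, [0.223, -0.526])]
scene gate_entry [([269.0, 247.1], 0.94, [0.571, -0.127]), ([434.3, 227.9], 0.85, [0.224, -0.539])]
scene hook_end [([439.0, 224.3], 0.93, [0.215, -0.547]), ([263.6, 240.0], 0.85, [0.593, -0.127])]
scene stand []
scene ring_mark []
scene black_canister [([293.1, 187.1], 0.64, [0.72, -0.385])]
scene tea_box []
scene espresso_cup [([283.3, 220.1], 0.88, [0.629,
[... 368 characters left out ...]
_entry [([327.0, 230.5], 0.97, [0.502, -0.309]), ([352.0, 350.5], 0.8, [0.228, -0.52]), ([286.2, 192.6], 0.77, [0.581, -0.131])]
side hook_end [([288.5, 184.7], 0.88, [0.597, -0.129]), ([358.7, 356.3], 0.73, [0.213, -0.541])]
side stand [([245.8, 181.1], 0.8, [0.58, 0.015]), ([352.2, 277.2], 0.42, [0.405, -0.431]), ([328.5, 229.1], 0.35, [0.52, -0.303])]
side ring_mark [([206.6, 136.5], 0.76, [0.477, 0.036])]
side black_canister []
side tea_box [([417.9, 233.5], 0.56, [0.622, -0.511])]
side espresso_cup [([329.8, 196.6], 0.71, [0.642, -0.239])]
side pod_1 [([234.5, 230.5], 0.83, [0.392, -0.094]), ([350.3, 279.1], 0.66, [0.398, -0.43])]
side shot_glass [([436.8, 276.0], 0.6, [0.507, -0.599])]
```

View pics/scene0.png

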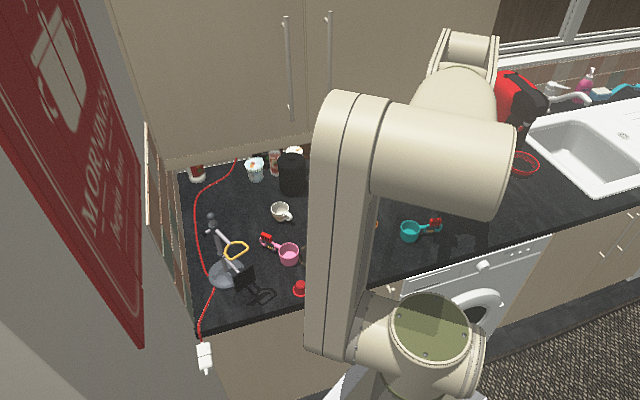

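View pics/side0.png

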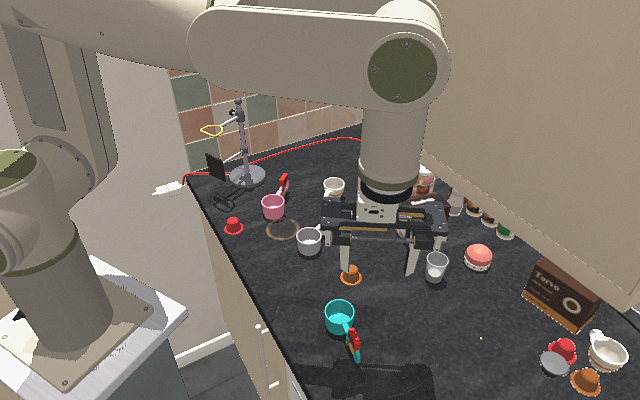

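Scene: pink look-alike at about (285,253), turquoise one at (410,230), stand at (215,250) with the brass ring at (236,250). Side: the steel scoop's bowl is at (308,240) with its hook hidden behind the gripper; stand foot at (246,178), ring at (211,130). I'll check the wrist view.

View pics/wrist0.png

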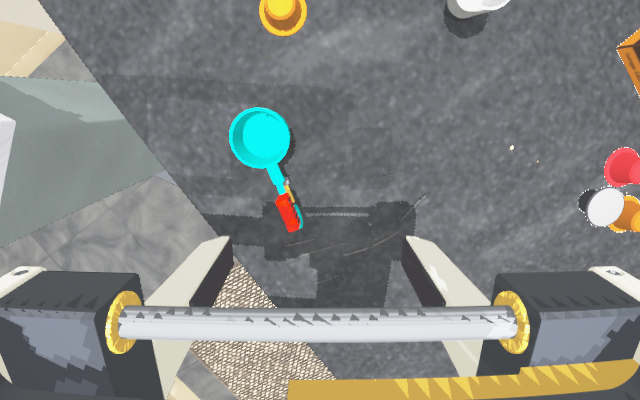

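```bash
cat > b.py <<'E'
from h import *
s=robot.read_state(); print(Ro.from_rotvec(s['orientation']).as_matrix())
E
python3 b.py
```

```text
[[ 0.8974  0.4411 -0.    ]
 [ 0.4411 -0.8974 -0.    ]
 [-0.     -0.     -1.    ]]
```

The wrist view shows only the turquoise look-alike (260,140). I'll move up and over the steel scoop, which is near (0.43,-0.29).

Emit:
apply_moves(
  steps=[0.3,-0.3,-1,0,0,0,100,0.8,-0.8,-0.6,0,0,0,100,0.8,-0.8,-0.4,0,0,0,100,0.8,-0.8,-0.4,0,0,0,100,0.8,-0.8,-0.4,0,0,0,100,0.8,-0.8,-0.4,0,0,0,100,0.8,-0.8,-0.4,0,0,0,100,0.8,-0.8,-0.4,0,0,0,100,0.8,-0.8,0,0,0,0,100,0.5,-0.5,0,0,0,0,100,0,0,0,0,0,0,100],
)

```text
t: 2.17
tool_pos: [0.3645, -0.2463, 0.3397]
orientation: [3.058, 0.717, 0.003]
force: [0.7, -0.1, 0.1]
opening: 0.0929
gripper_force: 0.0
```

```bash
cat > a2.py <<'E'
from h import *
s=robot.read_state(); print(s['t'],s['tool_pos'],s['orientation'],s['force'])
C={}
Z={'grip_plate':.071,'hook_end':.03,'gate_entry':.013,'ring_mark':.2,'nose':.0275}
obs={}
for n in ['scene','side','wrist']:
    C[n],_=shot(n,n+'1.png')
    for th in ['scoop','grip_plate','gate_entry','hook_end','nose','stand','ring_mark']:
        r=eyes.place_of(n,th)
        print(n,th,[(np.round(d['xy'],1).tolist(),round(d['conf'],2),onz(C[n],d['xy'],Z.get(th,0)).round(3).tolist()[:2]) for d in r[:4]])
E
python3 a2.py
```

```text
2.1667 [ 0.3645 -0.2463  0.3397] [3.058  0.7168 0.0032] [ 0.704  -0.1064  0.0705]
scene scoop [([288.5, 256.2], 0.84, [0.508, -0.148]), ([338.0, 242.1], 0.6, [0.43, -0.293])]
scene grip_plate [([319.9, 209.7], 0.97, [0.523, -0.311]), ([319.5, 222.2], 0.25, [0.488, -0.27])]
scene gate_entry [([270.0, 248.4], 0.82, [0.565, -0.125]), ([325.0, 223.0], 0.62, [0.508, -0.319])]
scene hook_end [([262.4, 242.0], 0.78, [0.59, -0.119]), ([312.7, 218.5], 0.61, [0.541, -0.296])]
scene nose [([265.3, 242.3], 0.85, [0.584, -0.125]), ([320.8, 221.3], 0.79, [0.514, -0.306])]
scene stand [([226.7, 277.2], 0.88, [0.59, 0.029])]
scene ring_mark [([241.6, 255.1], 0.82, [0.478, 0.029])]
side scoop [([306.2, 251.9], 0.95, [0.42, -0.296]), ([339.9, 324.0], 0.92, [0.278, -0.467]), ([275.7, 215.9], 0.91, [0.494, -0.154])]
side grip_plate [([284.1, 178.6], 0.81, [0.569, -0.135]), ([329.3, 206.5], 0.65, [0.527, -0.301]), ([323.7, 229.7], 0.4, [0.445, -0.332])]
side gate_entry [([327.7, 228.9], 0.84, [0.508, -0.308]), ([349.6, 350.5], 0.64, [0.225, -0.516]), ([384.9, 198.3], 0.57, [0.698, -0.384]), ([287.6, 190.
[... 411 characters left out ...]
8, [0.58, 0.019])]
side ring_mark [([207.8, 134.5], 0.78, [0.487, 0.04])]
wrist scoop [([291.2, 35.6], 0.85, [0.499, -0.141]), ([366.0, 125.2], 0.83, [0.436, -0.294]), ([412.1, 256.6], 0.66, [0.281, -0.468])]
wrist grip_plate [([413.6, 76.5], 0.78, [0.515, -0.308]), ([365.3, 124.7], 0.27, [0.436, -0.282]), ([431.5, 184.4], 0.2, [0.406, -0.4])]
wrist gate_entry [([398.4, 82.0], 0.7, [0.51, -0.305]), ([365.4, 123.5], 0.32, [0.438, -0.29]), ([408.2, 66.6], 0.22, [0.534, -0.307])]
wrist hook_end [([409.4, 65.3], 0.87, [0.533, -0.304])]
wrist nose [([405.7, 71.3], 0.9, [0.524, -0.304]), ([229.4, 84.8], 0.46, [0.402, -0.095])]
wrist stand []
wrist ring_mark [([398.7, 82.3], 0.29, [0.481, -0.271])]
```

View pics/wrist1.png

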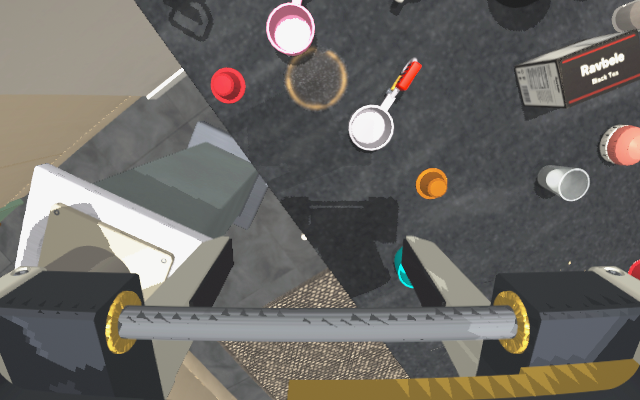

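Wrist view: steel scoop bowl at (371,127), red plate at (408,76), pink one at (291,28), with an orange pod at (431,183). Next I'll crop the stand in both fixed views and refine the scoop.

```bash
python3 - <<'E'
import cv2,numpy as np
a=cv2.imread('pics/scene1.png')[190:315,180:345]; b=cv2.imread('pics/side1.png')[90:215,180:345]
r=lambda i:cv2.resize(i,None,fx=4.8,fy=4.8,interpolation=cv2.INTER_CUBIC)[:295*2]
f=lambda i:cv2.resize(i,(396,300),interpolation=cv2.INTER_CUBIC)
w=cv2.imread('pics/wrist1.png')[40:165,325:490]
v=np.vstack([np.hstack([f(a),f(b)]),np.hstack([f(w),f(cv2.imread('pics/side1.png')[180:305,270:435])])])
cv2.imwrite('pics/crop1.png',v)
E
```

```text
(no output)
```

View pics/crop1.png

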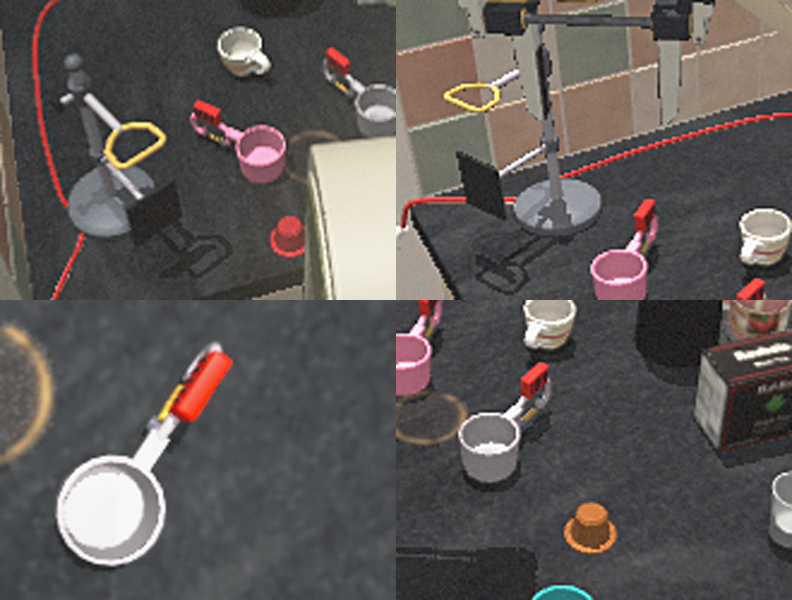

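The crops show the brass D ring clearly: its bar runs (229,259)–(248,250) in scene and (201,130)–(213,135) in side. I'll triangulate it.

```bash
cat > c.py <<'E'
from h import *
C={n:eyes.calibration(n) for n in('scene','side')}
def t(a,b): X,e=tri([(C['scene'],np.array(a)),(C['side'],np.array(b))]);print(X,np.round(e,2));return X
print('mark');t((241.6,255.1),(207.8,134.5))
print('mid');t((239,254.2),(207,132.3))
print('foot');t((226.7,277.2),(244.7,180.8))
print('plate');t((319.9,209.7),(329.3,206.5)); print('hook_end');t((312.7,218.5),(331.8,219.5)); print('bowl');t((338,242.1),(306.2,251.9))
for n,x0,x1,y0,y1 in(('scene',215,260,230,275),('side',190,230,115,150)):
    im=cv2.imread(f'pics/{n}1.png'); h=cv2.cvtColor(im,cv2.COLOR_BGR2HSV)
    m=((h[...,0]>15)&(h[...,0]<32)&(h[...,1]>120)&(h[...,2]>110)).astype(np.uint8); z=np.zeros_like(m); z[y0:y1,x0:x1]=m[y0:y1,x0:x1]
    ys,xs=np.nonzero(z); P=np.c_[xs,ys].astype(np.float32); hull=cv2.convexHull(P)[:,0]
    print(n,len(P),hull.tolist())
    # mask fit: D-ring model optimised below
    np.save(n+'_ring.npy',P)
# fit: bar centre (x,y,z), yaw ; outline D: outer extents
from scipy.optimize import least_squares
from scipy.spatial import cKDTree
def model(p):
    x,y,z,a=p; w=.028;d=.045 # centreline half width, depth
    s=np.linspace(-1,1,40); bar=np.c_[0*s,.021*s]
    th=np.linspace(-np.pi/2,np.pi/2,80); 
    # D: rounded corners from bar ends to arc
    arc=np.c_[.017+ (d-.017)*np.cos(th), w*np.sin(th)]
    c1=np.c_[np.linspace(0,.017,15),np.linspace(.021,w,15)]; c2=c1*[1,-1]
    q=np.vstack([bar,c1,c2,arc]); R=np.array([[np.cos(a),-np.sin(a)],[np.sin(a),np.cos(a)]])
    return np.c_[q@R.T+[x,y],np.full(len(q),z)]
D={n:np.load(n+'_ring.npy') for n in C}
def f(p):
    r=[]; M=model(p)
    for n in C:
        u=np.array([proj(C[n],X) for X in M]); r+=[cKDTree(u).query(D[n])[0]/len(D[n])**.5, cKDTree(D[n]).query(u)[0]/len(u)**.5]
    return np.concatenate(r)
for a0 in(-.4,0,.4):
    s=least_squares(f,[.475,.033,.2,a0],x_scale=[.01,.01,.01,.2],diff_step=1e-4); print(s.x,s.cost)
E
python3 c.py
```

```text
mark
[0.4761 0.0307 0.2062] [0.82 0.78]
mid
[0.4795 0.0351 0.2102] [0.58 0.55]
foot
[ 0.5921  0.0273 -0.0081] [0.91 0.9 ]
plate
[ 0.5179 -0.3057  0.0792] [0.11 0.13]
hook_end
[ 0.5446 -0.3016  0.0181] [1.02 1.28]
bowl
[ 0.4281 -0.294  -0.0041] [1.06 1.37]
scene 159 [[248.0, 249.0], [246.0, 251.0], [237.0, 257.0], [233.0, 259.0], [230.0, 260.0], [228.0, 259.0], [225.0, 256.0], [223.0, 253.0], [224.0, 249.0], [226.0, 245.0], [231.0, 242.0], [233.0, 241.0], [242.0, 241.0], [244.0, 242.0], [248.0, 246.0]]
side 88 [[223.0, 130.0], [222.0, 132.0], [221.0, 133.0], [218.0, 135.0], [216.0, 136.0], [211.0, 136.0], [204.0, 133.0], [200.0, 131.0], [200.0, 128.0], [206.0, 125.0], [213.0, 124.0], [215.0, 124.0], [222.0, 127.0], [223.0, 128.0]]
[ 0.4767  0.0351  0.2101 -0.1563] 1.0282455995891349
[ 0.4765  0.0329  0.2101 -0.0257] 1.0370258536093384
[ 0.4765  0.0329  0.2101 -0.0258] 1.0370272658080175
```

Emit:
apply_moves(
  steps=[0.31,0.61,0.75,0,0,0,100,0.31,0.61,0.75,0,0,0,100,0.31,0.61,0.75,0,0,0,100,0.31,0.61,0.75,0,0,0,100,0,0,0,0,0,1,100,0,0,0,0,0,1,100,0,0,0,0,0,1,100,0,0,0,0,0,1,100,0,0,0,0,0,1,100,0,0,0,0,0,1,100,0,0,0,0,0,0,100,0,0,0,0,0,0,100],
)

```text
t: 4.37
tool_pos: [0.4289, -0.2986, 0.2486]
orientation: [-3.13, 0.264, 0.0]
force: [0.1, 0.1, 0.8]
opening: 0.0932
gripper_force: 0.0
```

```bash
cat > d.py <<'E'
from h import *
s=robot.read_state(); p=s['tool_pos'];R=Ro.from_rotvec(s['orientation']).as_matrix(); print(s['t'],p,R[:,0],R[:,2])
c,im=shot('wrist','wrist2.png')
for th in ['scoop','grip_plate','hook_end','nose']:
    r=eyes.place_of('wrist',th); print(th,[(np.round(d['xy'],1).tolist(),round(d['conf'],2),onz(c,d['xy'],{'grip_plate':.071,'hook_end':.03,'nose':.0275}.get(th,0)).round(4).tolist()[:2]) for d in r[:3]])
h=cv2.cvtColor(im,cv2.COLOR_RGB2HSV); m=(((h[...,0]<6)|(h[...,0]>174))&(h[...,1]>170)&(h[...,2]>90)).astype(np.uint8)
n,l,st,ce=cv2.connectedComponentsWithStats(m)
for i in range(1,n):
    if st[i,4]>150:
        cs,_=cv2.findContours((l==i).astype(np.uint8),0,2); b=cv2.boxPoints(cv2.minAreaRect(cs[0])); W=np.array([onz(c,q,.071)[:2] for q in b]); e=W[1]-W[0];g=W[2]-W[1]
        e=e if np.linalg.norm(e)>np.linalg.norm(g) else g
        print('red',st[i],W.mean(0),np.linalg.norm(W[1]-W[0]),np.linalg.norm(W[2]-W[1]),'yaw',np.degrees(np.arctan2(e[1],e[0])))
E
python3 d.py
```

```text
4.3667 [ 0.4289 -0.2986  0.2486] [ 0.9859 -0.1674 -0.0001] [-0.  0. -1.]
scoop [([455.1, 252.3], 0.6, [0.2784, -0.4668]), ([181.6, 129.8], 0.58, [0.5028, -0.1396])]
grip_plate [([121.6, 61.6], 0.77, [0.5801, -0.1259]), ([310.6, 98.0], 0.74, [0.5113, -0.3055])]
hook_end [([133.5, 50.3], 0.93, [0.5976, -0.1209]), ([306.9, 74.9], 0.86, [0.5369, -0.305])]
nose [([140.4, 59.9], 0.91, [0.5867, -0.1247]), ([309.1, 87.3], 0.78, [0.5236, -0.3051])]
red [  0   0   7  52 244] [ 0.6438 -0.0058] 0.05118375451821543 0.0069781163013555685 yaw -22.462661491202805
red [119  45  26  38 302] [ 0.5766 -0.1357] 0.020079523460220135 0.037384920115074084 yaw 175.145422656051
red [147 202  34  31 540] [ 0.4145 -0.1225] 0.0348731513500498 0.03434187555279631 yaw -71.79493880866305
```

View pics/wrist2.png

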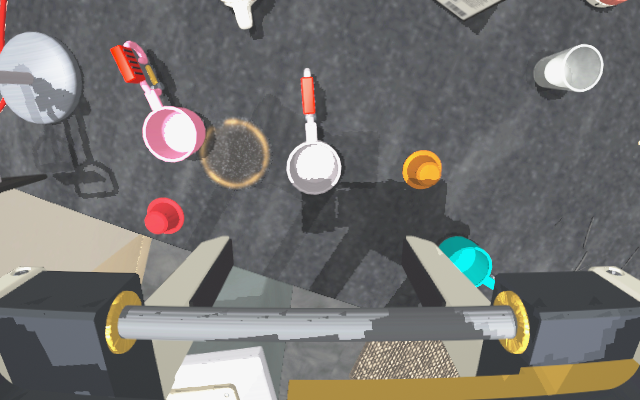

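The steel scoop sits nearly straight ahead of the tool: bowl (314,167), red plate (308,95), hook tip (307,70).

```bash
cat > e.py <<'E'
from h import *
im=cv2.imread('pics/wrist2.png');c=eyes.calibration('wrist')
h=cv2.cvtColor(im,cv2.COLOR_BGR2HSV); m=np.zeros(h.shape[:2],np.uint8); m[60:130,290:330]=(((h[...,0]<14)|(h[...,0]>172))&(h[...,1]>110)&(h[...,2]>80))[60:130,290:330]
cs,_=cv2.findContours(m,0,2);k=max(cs,key=cv2.contourArea); b=cv2.boxPoints(cv2.minAreaRect(k)); print(b); 
for z in(.071,.065):
    W=np.array([onz(c,q,z)[:2] for q in b]);print(W,W.mean(0))
for q in [(314.5,160),(307,70),(308,95)]: print(q,onz(c,q,.044),onz(c,q,.05),onz(c,q,.071))
E
python3 e.py
```

```text
[[299.868   77.1523]
 [312.7309  76.2335]
 [315.3756 113.2589]
 [302.5127 114.1777]]
[[ 0.5327 -0.2987]
 [ 0.5314 -0.3113]
 [ 0.4959 -0.3078]
 [ 0.4972 -0.2949]] [ 0.5143 -0.3031]
[[ 0.5332 -0.2984]
 [ 0.5319 -0.3113]
 [ 0.4957 -0.3077]
 [ 0.497  -0.2946]] [ 0.5144 -0.303 ]
(314.5, 160) [ 0.4446 -0.2979  0.044 ] [ 0.4456 -0.2981  0.05  ] [ 0.4491 -0.2988  0.071 ]
(307, 70) [ 0.5406 -0.3064  0.044 ] [ 0.5401 -0.3065  0.05  ] [ 0.5381 -0.3067  0.071 ]
(308, 95) [ 0.5153 -0.303   0.044 ] [ 0.5151 -0.3031  0.05  ] [ 0.5146 -0.3036  0.071 ]
```

Emit:
apply_moves(
  steps=[0.71,-0.08,0.6,0,0,-0.6,60,0.71,-0.08,1,0,0,0,60,0.71,-0.08,1,0,0,0,60,0.71,-0.08,1,0,0,0,60,0,0,1,0,0,0,50,0,0,0.6,0,0,0,50,0,0,0.6,0,0,0,50,0,0,0.3,0,0,0,50,0,0,0,0,0,0,50],
)

```text
t: 5.37
tool_pos: [0.513, -0.2985, 0.0628]
orientation: [-3.135, 0.169, 0.006]
force: [-0.1, 1.3, -0.1]
opening: 0.0465
gripper_force: 0.0
```

```bash
cat > f.py <<'E'
from h import *
s=robot.read_state(); p=s['tool_pos'];R=Ro.from_rotvec(s['orientation']).as_matrix(); print(s['t'],p,R[:,0],R[:,2],s['opening'])
C={n:eyes.calibration(n) for n in('scene','side','wrist')}
ims=[]
for n in('wrist','side','scene'):
    c,im=shot(n,n+'3.png'); print(n,proj(c,p), [(np.round(d['xy'],1).tolist(),round(d['conf'],2)) for d in eyes.place_of(n,'grip_plate')[:3]])
    if n!='wrist':
        q=proj(c,p).astype(int); k=im[q[1]-60:q[1]+60,q[0]-60:q[0]+60]; ims.append(cv2.resize(k,(390,390),interpolation=2))
    else: ims.append(cv2.resize(im,(624,390)))
v=np.vstack([cv2.resize(ims[0],(480,300)),np.hstack([cv2.resize(i,(240,240)) for i in ims[1:]])]);cv2.imwrite('pics/crop3.png',v[:,:,::-1])
E
python3 f.py
```

```text
5.3667 [ 0.513  -0.2985  0.0628] [ 0.9942 -0.1077 -0.0041] [-0.0038  0.0027 -1.    ] 0.046524203470190796
wrist [317.9919 250.8135] [([328.0, 259.9], 0.84)]
side [325.715  211.7653] [([329.1, 210.9], 0.77), ([283.9, 176.4], 0.74), ([355.1, 336.6], 0.72)]
scene [319.5259 215.1233] [([267.6, 233.0], 0.73), ([435.4, 220.6], 0.63)]
```

View pics/crop3.png

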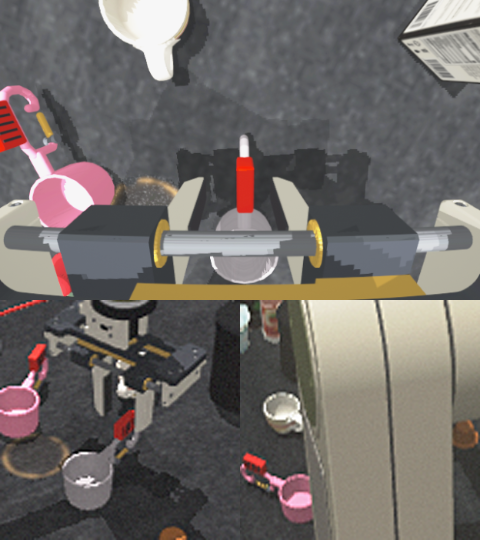

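The red plate is between the fingers, about 4.5 mm off towards tool +y. I'll correct that, go down 7 mm and close.

Emit:
apply_moves(
  steps=[0,0.15,0.12,0,0,0,50,0,0,0.11,0,0,0,50,0,0,0,0,0,0,35,0,0,0,0,0,0,20,0,0,0,0,0,0,5,0,0,0,0,0,0,0,0,0,0,0,0,0,0,0,0,0,0,0,0,0],
  grip_force=45,
)

```text
t: 6.33
tool_pos: [0.5142, -0.3041, 0.0588]
orientation: [3.137, -0.171, 0.0]
force: [-0.4, -0.1, -0.4]
opening: 0.0114
gripper_force: 45.0
```

Emit:
apply_moves(
  steps=[0,0,-0.3,0,0,0,0,0,0,-0.8,0,0,0,0,0,0,-1,0,0,0,0,0,0,-1,0,0,0,0,-0.5,-0.8,-1,0,0,0,0,-0.5,-1,-0.8,0,0,0,0,-0.5,-1,-0.7,0,0,0,0,-0.5,-1,-0.7,0,0,0,0,-0.5,-1,-0.7,0,0,0,0,-0.5,-1,-0.7,0,0,0,0,-0.5,-1,-0.7,0,0,0,0,-0.5,-1,-0.3,0,0,0,0],
)

```text
t: 7.33
tool_pos: [0.42, -0.0574, 0.3236]
orientation: [3.136, -0.171, 0.007]
force: [1.6, 1.2, -0.5]
opening: 0.0118
gripper_force: 45.0
```

Emit:
apply_moves(
  steps=[0,0,0,0,0,0,0,0,0,0,0,0,0,0,0,0,0,0,0,0,0],
)

```text
t: 7.58
tool_pos: [0.4202, -0.0586, 0.32]
orientation: [3.137, -0.169, 0.001]
force: [0.4, 0.1, -1.8]
opening: 0.0115
gripper_force: 45.0
```

```bash
sed -e 's/3.png/4.png/' -e "s/'grip_plate'/'ring_mark'/" -e 's/-60:q\[/-75:q[/g;s/+60/+75/g' f.py > g.py; cat >> g.py <<'E'
c=C['wrist']; print([(np.round(d['xy'],1).tolist(),round(d['conf'],2)) for d in eyes.place_of('scene','stand')[:2]+eyes.place_of('side','stand')[:2]+eyes.place_of('wrist','stand')[:2]])
print(proj(c,np.array([.477,.034,.21])),s['force'])
im=cv2.imread('pics/wrist4.png');cv2.imwrite('pics/crop4.png',np.vstack([im,cv2.resize(v[300:,:,::-1],(400,200))]) if 0 else np.hstack([im,cv2.resize(v[300:,:,::-1],(800,400))[:,:160]]))
E
python3 g.py
```

```text
7.5833 [ 0.4202 -0.0586  0.32  ] [ 0.9942 -0.1077  0.0008] [ 0.0007 -0.0005 -1.    ] 0.011485348089109261
wrist [318.0343 250.8518] [([201.0, 138.1], 0.59)]
side [212.7704 111.9811] [([208.4, 136.1], 0.87)]
scene [279.6174 213.5364] [([241.0, 254.9], 0.58), ([303.9, 250.8], 0.44)]
[([226.5, 278.8], 0.73), ([247.7, 179.3], 0.72), ([350.1, 277.6], 0.43), ([245.9, 35.7], 0.89)]
[200.1173 142.5409] [ 0.4049  0.0827 -1.8205]
```

View pics/wrist4.png

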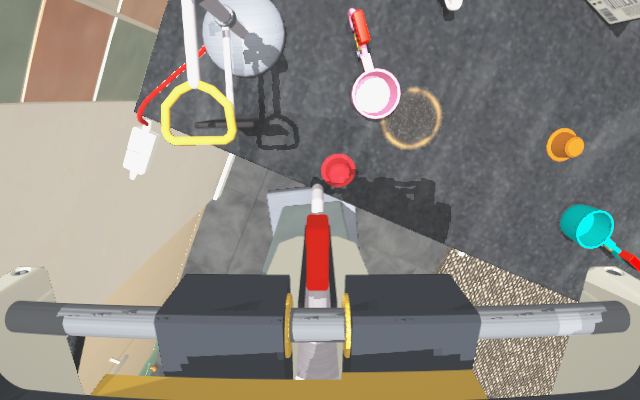

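The wrist view shows the D ring cleanly: front bar from about (166,141) to (234,140), arm behind it at (192,60). The scoop is held straight, hook tip at (317,188). I'll fit the bar accurately.

```bash
cat > k.py <<'E'
from h import *
c=eyes.calibration('wrist'); im=cv2.imread('pics/wrist4.png'); h=cv2.cvtColor(im,cv2.COLOR_BGR2HSV)
m=((h[...,0]>20)&(h[...,0]<34)&(h[...,1]>110)&(h[...,2]>100)); z=np.zeros_like(m); z[70:155,150:245]=m[70:155,150:245]
ys,xs=np.nonzero(z); print('ext',xs.min(),xs.max(),ys.min(),ys.max())
cols=range(176,226,4); cen=[]
for x in cols:
    r=ys[xs==x]; r=r[r>128]; cen.append((x,r.mean(),len(r)))
cen=np.array(cen);print(cen[[0,3,6,9,-1]]); k=np.polyfit(cen[:,0],cen[:,1],1)
xm=(xs.min()+xs.max())/2
for zz in(.19,.20,.21,.22):
    a=onz(c,(xs.min(),np.polyval(k,xs.min())-9),zz);b=onz(c,(xs.max(),np.polyval(k,xs.max())-9),zz)
    A=onz(c,(176,np.polyval(k,176)),zz);B=onz(c,(225,np.polyval(k,225)),zz); d=A-B
    print(zz,'mid',onz(c,(xm,np.polyval(k,xm)),zz),'width',np.linalg.norm(a-b),'stand yaw deg',np.degrees(np.arctan2(-d[0],d[1])))
obs=[(c,np.array([xm,np.polyval(k,xm)])),(eyes.calibration('scene'),np.array((239.5,254.5))),(eyes.calibration('side'),np.array((207.2,132.8)))]
print(tri(obs)); print(tri([obs[0],obs[2]])); print(tri(obs[:2]))
for q in [(317,188),(317.5,216)]: print(onz(c,q,.32-.0588+.05),onz(c,q,.332))
E
python3 k.py
```

```text
ext 161 235 81 144
[[176.     140.5      6.    ]
 [188.     140.8      5.    ]
 [200.     139.2      5.    ]
 [212.     140.1429   7.    ]
 [224.     139.       9.    ]]
0.19 mid [0.478  0.0422 0.19  ] width 0.06700519775423866 stand yaw deg -4.958491781363673
0.2 mid [0.4787 0.0385 0.2   ] width 0.0647433301675569 stand yaw deg -4.958491781363718
0.21 mid [0.4794 0.0348 0.21  ] width 0.06248146258087516 stand yaw deg -4.958491781363691
0.22 mid [0.4801 0.0311 0.22  ] width 0.06021959499419338 stand yaw deg -4.9584917813637395
(array([0.4791, 0.0347, 0.209 ]), [np.float64(0.6581441321132349), np.float64(0.7111050603509536), np.float64(0.6093030089422079)])
(array([0.4797, 0.0343, 0.2103]), [np.float64(0.6237708682234557), np.float64(0.20827930992122465)])
(array([0.4786, 0.0351, 0.2076]), [np.float64(1.046545482474938), np.float64(0.34403935789381956)])
[ 0.4535 -0.0619  0.3112] [ 0.4589 -0.0625  0.332 ]
[ 0.4375 -0.0605  0.3112] [ 0.4448 -0.0612  0.332 ]
```

```bash
cat > l.py <<'E'
from h import *
from scipy.optimize import least_squares
s=robot.read_state(); p=s['tool_pos'];R=Ro.from_rotvec(s['orientation']).as_matrix()
L={'grip_plate':(79,0,71),'hook_end':(101.5,0,30),'nose':(88,0,27.5),'gate_entry':(78,0,13),'scoop':(0,0,0)}
import sys
f=float(sys.argv[1]) if len(sys.argv)>1 else .0588
obs=[]
C={n:eyes.calibration(n) for n in('wrist','side','scene')}
def world(l,q=(79,f*1e3,0)): # scoop pt -> world, assuming tool x = scoop x; q: TCP x,z in scoop, pitch
    d=np.array([l[0]-q[0],0,l[2]-q[1]])/1e3; a=q[2]; dx=d[0]*np.cos(a)-d[2]*np.sin(a); dz=d[0]*np.sin(a)+d[2]*np.cos(a) # a>0 nose up
    return p+R@np.array([dx,0,-dz])
for n in C:
    if '-new' in sys.argv: shot(n,n+sys.argv[3]+'.png')
    for th,l in L.items():
        e=proj(C[n],world(l))
        for d in eyes.place_of(n,th)[:4]:
            if np.linalg.norm(d['xy']-e)<25: obs.append((n,l,np.array(d['xy']),d['conf'])); print(n,th,e.round(1),np.round(d['xy'],1),round(d['conf'],2)); break
im=cv2.imread('pics/wrist4.png')
r=least_squares(lambda q:np.concatenate([(proj(C[n],world(l,q))-x)*cf for n,l,x,cf in obs]),[79,f*1e3,0],loss='soft_l1',x_scale=[5,5,.1]); print('TCP scoop x,z,pitch deg',r.x[:2],np.degrees(r.x[2]),r.cost)
for l in [(97,0,71),(109,0,45),(104,0,50)]: print(l,proj(C['wrist'],world(l)),proj(C['wrist'],world(l,r.x)))
E
python3 l.py
```

```text
wrist hook_end [318. 197.] [318.5 200.3] 0.91
wrist nose [317.9 216.5] [318.1 212.9] 0.79
wrist scoop [317.6 309.9] [313.4 306.8] 0.69
side grip_plate [212.1 107.3] [214.1 107. ] 0.84
side hook_end [222.1 119.9] [223.3 123.4] 0.83
side nose [217.9 123.1] [220.1 122.6] 0.59
side gate_entry [215.6 130.5] [217.6 135.1] 0.72
side scoop [190.  149.9] [189.3 154.8] 0.77
scene grip_plate [279.3 210. ] [279.2 211.4] 0.72
scene hook_end [274.9 217. ] [273.7 217.9] 0.87
scene nose [278.4 220.8] [264.1 237.8] 0.73
scene gate_entry [281.4 227.2] [287.3 227.3] 0.82
scene scoop [302.7 249.5] [287.5 260.9] 0.95
TCP scoop x,z,pitch deg [79.2114 64.9851] -0.35412110022558757 61.363230248189254
(97, 0, 71) [318.1599 228.3814] [318.1202 224.2339]
(109, 0, 45) [318.0524 191.5227] [318.0195 189.2311]
(104, 0, 50) [318.0623 202.6214] [318.0288 199.8893]
```

Emit:
apply_moves(
  steps=[0.4,-0.83,0,0,0,-0.2,0,0.4,-0.83,0,0,0,0,0,0.4,-0.83,0,0,0,0,0,0.4,-0.83,0,0,0,0,0,0,0,0.3,0,0,0,0,0,0,0.3,0,0,0,0,0,0,0,0,0,0,0,0,0,0,0,0,0,0,0,0,0,0,0,0,0],
)

```text
t: 9.53
tool_pos: [0.477, 0.0354, 0.3019]
orientation: [3.138, -0.14, -0.0]
force: [-0.1, 0.8, -2.0]
opening: 0.0117
gripper_force: 45.0
```

```bash
python3 l.py .062 -new 5; python3 - <<'E'
from h import *
s=robot.read_state(); p=s['tool_pos']; print(s['t'],p,s['force'],s['wrist_torque'],Ro.from_rotvec(s['orientation']).as_matrix()[:,0])
out=[cv2.imread('pics/wrist5.png')[60:300,200:440]]
for n,w in(('side',40),('scene',40)):
    q=proj(eyes.calibration(n),p-[0,0,.05]).astype(int); out.append(cv2.resize(cv2.imread(f'pics/{n}5.png')[q[1]-w:q[1]+w,q[0]-w:q[0]+w],(270,270),interpolation=2)); print(n,q-w,'scale 3.375')
cv2.imwrite('pics/crop5.png',np.hstack([cv2.resize(out[0],(270,270))]+out[1:])[:, :800])
E
```

```text
wrist grip_plate [318.1 258.3] [318.5 264.4] 0.94
wrist hook_end [318.  195.6] [316.8 199.6] 0.94
wrist nose [317.9 214.8] [318.6 215.9] 0.77
wrist scoop [317.6 307.5] [315.8 307.9] 0.81
side grip_plate [199.3  96.8] [199.1  94.4] 0.63
side hook_end [208.8 108.7] [208.8 110.3] 0.81
side nose [205.  111.6] [205.9 106.7] 0.63
side gate_entry [202.9 118.4] [199.8 119.9] 0.95
side scoop [179.5 135.9] [177.9 135.6] 0.69
scene grip_plate [232.9 226.7] [234.6 226.2] 0.95
scene hook_end [230.2 233.2] [227.5 233.5] 0.61
scene nose [233.6 237. ] [236.1 239.2] 0.87
scene gate_entry [237.  243.3] [237.7 244. ] 0.93
scene scoop [257.4 266. ] [258.8 263.5] 0.96
TCP scoop x,z,pitch deg [81.8613 61.4897] 1.1843563459815338 16.734581286745463
(97, 0, 71) [318.1476 226.0799] [318.141  232.3062]
(109, 0, 45) [318.0443 190.064 ] [318.0416 194.8275]
(104, 0, 50) [318.0536 200.9564] [318.05   205.9429]
10.4333 [0.4773 0.0362 0.3017] [ 0.1852 -0.3738 -2.3494] [ 0.0223 -0.0956  0.0487] [ 0.9962 -0.0876 -0.0001]
side [163  78] scale 3.375
scene [196 203] scale 3.375
```

View pics/crop5.png

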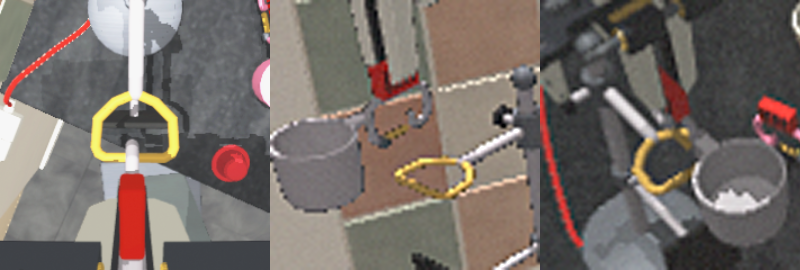

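The hook hangs over the ring and is centred across it; the bar is just below and beyond the tip. I'll re-measure the bar in this same wrist picture.

```bash
cat > n.py <<'E'
from h import *
s=robot.read_state();p=s['tool_pos'];R=Ro.from_rotvec(s['orientation']).as_matrix();c=eyes.calibration('wrist')
h=cv2.cvtColor(cv2.imread('pics/wrist5.png'),cv2.COLOR_BGR2HSV); m=((h[...,0]>20)&(h[...,0]<34)&(h[...,1]>110)&(h[...,2]>100)); z=np.zeros_like(m); z[130:215,270:370]=m[130:215,270:370]
ys,xs=np.nonzero(z);xm=(xs.min()+xs.max())/2;print(xs.min(),xs.max())
pts=[]
for x in list(range(290,308,3))+list(range(332,350,3)):
    r=ys[(xs==x)&(ys>185)]
    if len(r): pts.append((x,r.mean()))
k=np.polyfit(*np.array(pts).T,1);print(np.array(pts)[:,1],k)
for zz in(.205,.209,.213):
    B=onz(c,(xm,np.polyval(k,xm)),zz); d=R.T@(B-p); print(zz,B,'tool frame',d)
h[...,0]; im=cv2.imread('pics/wrist5.png').astype(int); red=(im[...,2]>150)&(im[...,1]<90); ys,xs=np.nonzero(red[180:300,300:335]); print('red rows',ys.min()+180,ys.max()+180)
for dz in (.009,.012): print('plate front, tool x', (R.T@(onz(c,(318,ys.min()+180),p[2]+dz)-p))[0])
E
python3 n.py
```

```text
281 358
[198.     198.5    199.     198.8333 198.5    199.5    199.     199.6
 199.6667 200.8333 198.6667 198.    ] [  0.013  194.8531]
0.205 [0.4784 0.0346 0.205 ] tool frame [0.0013 0.0015 0.0967]
0.209 [0.4796 0.0346 0.209 ] tool frame [0.0024 0.0014 0.0927]
0.213 [0.4807 0.0345 0.213 ] tool frame [0.0036 0.0014 0.0887]
red rows 215 290
plate front, tool x 0.023945342064464012
plate front, tool x 0.02498476007969291
```

Emit:
apply_moves(
  steps=[0.13,0.05,0.3,0,0,0,0,0,0,0.4,0,0,0,0,0,0,0.2,0,0,0,0,0,0,0,0,0,0,0,0,0,0,0,0,0,0],
)

```text
t: 10.85
tool_pos: [0.4804, 0.0344, 0.2735]
orientation: [3.139, -0.138, -0.004]
force: [0.1, 0.3, -0.7]
opening: 0.0115
gripper_force: 45.0
```

Emit:
apply_moves(
  steps=[0,0,0.1,0,0,0,0,0,0,0.1,0,0,0,0,0,0,0.1,0,0,0,0,0,0,0,0,0,0,0],
)

```text
t: 11.18
tool_pos: [0.4808, 0.0344, 0.2651]
orientation: [3.139, -0.138, -0.001]
force: [-0.1, 0.3, -1.6]
opening: 0.0114
gripper_force: 45.0
```

Emit:
apply_moves(
  steps=[0,0,0.1,0,0,0,0,0,0,0.1,0,0,0,0,0,0,0,0,0,0,0],
)

```text
t: 11.43
tool_pos: [0.4809, 0.0343, 0.2592]
orientation: [3.139, -0.138, -0.001]
force: [0.0, 0.1, -1.6]
opening: 0.0113
gripper_force: 45.0
```

Emit:
apply_moves(
  steps=[0,0,0.1,0,0,0,0,0,0,0.07,0,0,0,0,0,0,0,0,0,0,0],
)

```text
t: 11.68
tool_pos: [0.481, 0.0344, 0.2544]
orientation: [-3.139, 0.138, 0.0]
force: [-0.5, 0.7, 1.5]
opening: 0.0116
gripper_force: 45.0
```

Emit:
apply_moves(
  steps=[0,0,0.1,0,0,0,0,0,0,0,0,0,0,0],
)

```text
t: 11.85
tool_pos: [0.4811, 0.0343, 0.2514]
orientation: [3.139, -0.138, 0.0]
force: [0.6, -0.3, 0.8]
opening: 0.0117
gripper_force: 45.0
```

Emit:
apply_moves(
  steps=[0,0,0.1,0,0,0,0,0,0,0,0,0,0,0],
)

```text
t: 12.02
tool_pos: [0.481, 0.0343, 0.2483]
orientation: [-3.139, 0.138, -0.0]
force: [-0.8, 0.5, 2.3]
opening: 0.0118
gripper_force: 45.0
```

Contact at TCP z of about 0.256, with the gate giving around 3–4 N. I expect the spine to land near 0.227.

Emit:
apply_moves(
  steps=[0,0,0.1,0,0,0,0,0,0,0.1,0,0,0,0,0,0,0,0,0,0,0],
)

```text
t: 12.27
tool_pos: [0.4805, 0.0344, 0.2417]
orientation: [-3.139, 0.138, 0.003]
force: [-2.8, 0.2, 0.9]
opening: 0.0112
gripper_force: 45.0
```

Emit:
apply_moves(
  steps=[0,0,0.1,0,0,0,0,0,0,0.1,0,0,0,0,0,0,0,0,0,0,0],
)

```text
t: 12.52
tool_pos: [0.48, 0.0344, 0.2353]
orientation: [-3.139, 0.138, 0.004]
force: [-4.4, 0.2, -0.9]
opening: 0.011
gripper_force: 45.0
```

Emit:
apply_moves(
  steps=[0,0,0.07,0,0,0,0,0,0,0,0,0,0,0],
)

```text
t: 12.68
tool_pos: [0.4801, 0.0344, 0.2333]
orientation: [-3.139, 0.138, 0.004]
force: [-6.0, 1.1, -1.5]
opening: 0.0114
gripper_force: 45.0
```

Emit:
apply_moves(
  steps=[0,0,0.05,0,0,0,0,0,0,0,0,0,0,0],
)

```text
t: 12.85
tool_pos: [0.4812, 0.0343, 0.2325]
orientation: [3.139, -0.138, 0.0]
force: [-0.6, -0.3, -1.5]
opening: 0.0113
gripper_force: 45.0
```

The sideways gate force rose to 6 N and then vanished, so the gate has probably snapped past the bar. Next I feel for the spine.

Emit:
apply_moves(
  steps=[0,0,0.05,0,0,0,0,0,0,0.05,0,0,0,0,0,0,0,0,0,0,0],
)

```text
t: 13.1
tool_pos: [0.4813, 0.0343, 0.2299]
orientation: [3.139, -0.138, 0.001]
force: [0.2, 0.1, -0.8]
opening: 0.0116
gripper_force: 45.0
```

Emit:
apply_moves(
  steps=[0,0,0.04,0,0,0,0,0,0,0,0,0,0,0],
)

```text
t: 13.27
tool_pos: [0.4813, 0.0343, 0.2293]
orientation: [3.139, -0.138, 0.002]
force: [0.4, 0.0, 1.2]
opening: 0.0112
gripper_force: 45.0
```

Emit:
apply_moves(
  steps=[0,0,0.04,0,0,0,0,0,0,0,0,0,0,0],
)

```text
t: 13.43
tool_pos: [0.4815, 0.0343, 0.229]
orientation: [3.139, -0.138, 0.003]
force: [-2.8, -0.8, 7.7]
opening: 0.0117
gripper_force: 45.0
```

The spine is on the bar at z = 0.229. I'll ease up 2 mm and move the hook towards its bowl side in small, watched steps.

Emit:
apply_moves(
  steps=[-0.1,0,-0.07,0,0,0,0,-0.1,0,0,0,0,0,0,-0.1,0,0,0,0,0,0,0,0,0,0,0,0,0],
)

```text
t: 13.77
tool_pos: [0.4714, 0.0352, 0.2295]
orientation: [-3.139, 0.138, 0.001]
force: [-0.7, 0.3, -0.1]
opening: 0.0116
gripper_force: 45.0
```

Emit:
apply_moves(
  steps=[-0.1,0,0,0,0,0,0,-0.1,0,0,0,0,0,0,0,0,0,0,0,0,0],
)

```text
t: 14.02
tool_pos: [0.4655, 0.0357, 0.2296]
orientation: [-3.139, 0.138, 0.001]
force: [-0.1, 0.4, -0.6]
opening: 0.0114
gripper_force: 45.0
```

Emit:
apply_moves(
  steps=[-0.08,0,0,0,0,0,0,0,0,0,0,0,0,0],
)

```text
t: 14.18
tool_pos: [0.4635, 0.0359, 0.2298]
orientation: [-3.139, 0.138, -0.0]
force: [-0.5, 0.7, -0.4]
opening: 0.0117
gripper_force: 45.0
```

Emit:
apply_moves(
  steps=[0,0,-0.1,0,0,0,0,0,0,-0.15,0,0,0,0,0,0,0,0,0,0,0],
)

```text
t: 14.43
tool_pos: [0.4642, 0.0359, 0.2384]
orientation: [-3.139, 0.138, -0.002]
force: [1.1, -0.0, -0.8]
opening: 0.0116
gripper_force: 45.0
```

```bash
python3 l.py .059 -new 6; python3 - <<'E'
from h import *
s=robot.read_state(); p=s['tool_pos']; print(s['t'],p,s['force'],s['wrist_torque'])
out=[cv2.imread('pics/wrist6.png')[60:300,200:440]]
for n,w in(('side',32),('scene',32)):
    q=proj(eyes.calibration(n),p-[-.01,0,.04]).astype(int); out.append(cv2.resize(cv2.imread(f'pics/{n}6.png')[q[1]-w:q[1]+w,q[0]-w:q[0]+w],(270,270),interpolation=2))
cv2.imwrite('pics/crop6.png',np.hstack([cv2.resize(out[0],(260,270))]+out[1:]))
E
```

```text
wrist grip_plate [318.1 260.9] [318.7 260.5] 0.79
wrist hook_end [318.  196.9] [317.3 200.1] 0.7
wrist nose [317.9 216.4] [318.3 215.2] 0.97
wrist scoop [317.6 309.8] [316.7 306.7] 0.76
side grip_plate [199.7 121.2] [198.2 123.9] 0.89
side hook_end [209.  131.9] [209.  131.6] 0.61
side nose [205.2 135. ] [206.8 133.1] 0.63
side gate_entry [203.2 141.5] [205.8 145.8] 0.79
side scoop [180.5 159.5] [182.3 162.9] 0.7
scene grip_plate [240.2 246.6] [240.6 248.4] 0.78
scene hook_end [237.3 252. ] [234.5 252.8] 0.84
scene nose [240.6 255.8] [243.4 259.2] 0.81
scene gate_entry [243.8 261.8] [247.  262.2] 0.79
scene scoop [263.7 284.2] [266.4 284.6] 0.7
TCP scoop x,z,pitch deg [81.1286 63.7655] 1.0580582766710687 15.454603459907375
(97, 0, 71) [318.1514 228.2666] [318.1154 229.1994]
(109, 0, 45) [318.046  191.4482] [318.0193 192.527 ]
(104, 0, 50) [318.0556 202.5367] [318.0274 203.4715]
15.3333 [0.4637 0.0359 0.2372] [-0.5665 -0.9034 -1.5407] [ 0.0265 -0.1095 -0.06  ]
```

View pics/crop6.png

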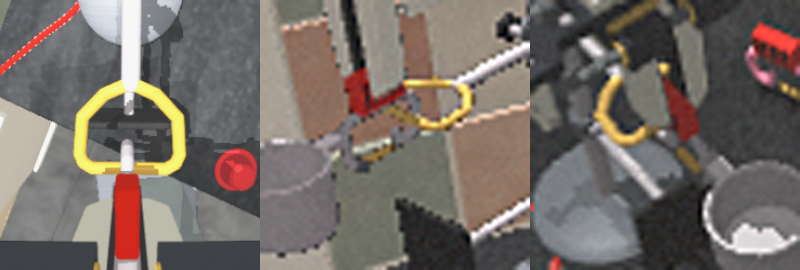

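The bar is inside the hook and the hook's end reaches through the ring. A gentle upward pull will confirm it is captured.

Emit:
apply_moves(
  steps=[0,0,-0.12,0,0,0,0,0,0,0,0,0,0,0],
)

```text
t: 15.5
tool_pos: [0.4639, 0.0359, 0.2416]
orientation: [-3.139, 0.138, -0.001]
force: [-0.8, -0.2, -0.9]
opening: 0.0114
gripper_force: 45.0
```

Emit:
apply_moves(
  steps=[0,0,-0.08,0,0,0,0,0,0,0,0,0,0,0],
)

```text
t: 15.67
tool_pos: [0.4636, 0.0359, 0.2437]
orientation: [-3.139, 0.138, 0.0]
force: [-2.2, 0.1, -0.9]
opening: 0.0112
gripper_force: 45.0
```

Emit:
apply_moves(
  steps=[0,0,-0.05,0,0,0,0,0,0,0,0,0,0,0],
)

```text
t: 15.83
tool_pos: [0.4635, 0.0359, 0.2449]
orientation: [-3.139, 0.138, 0.001]
force: [-1.8, -0.1, -0.7]
opening: 0.0116
gripper_force: 45.0
```

Emit:
apply_moves(
  steps=[0,0,-0.05,0,0,0,0,0,0,0,0,0,0,0],
)

```text
t: 16.0
tool_pos: [0.4635, 0.0359, 0.2463]
orientation: [-3.139, 0.138, 0.001]
force: [-2.2, 0.6, -1.9]
opening: 0.0112
gripper_force: 45.0
```

Emit:
apply_moves(
  steps=[0,0,-0.05,0,0,0,0,0,0,0,0,0,0,0],
)

```text
t: 16.17
tool_pos: [0.4634, 0.0359, 0.2468]
orientation: [3.139, -0.138, -0.002]
force: [0.1, 0.1, -9.2]
opening: 0.0117
gripper_force: 45.0
```

It is captured: 8 N down at z = 0.247. I'll lower it to mid-window, then tilt the scoop bowl-down about the bar so it barely swings on release.

Emit:
apply_moves(
  steps=[0,0,0.15,0,0,0,0,0,0,0.12,0,0,0,0,-0.05,0,0.03,0,0.5,0,0,-0.1,0,0.06,0,1,0,0,0,0,0,0,0,0,0,0,0,0,0,0,0,0],
)

```text
t: 16.67
tool_pos: [0.4584, 0.0364, 0.237]
orientation: [3.122, -0.137, 0.247]
force: [1.2, -0.4, -1.3]
opening: 0.0114
gripper_force: 45.0
```

Emit:
apply_moves(
  steps=[-0.1,0,0.06,0,1,0,0,-0.1,0,0.06,0,1,0,0,0,0,0,0,0,0,0,0,0,0,0,0,0,0],
)

```text
t: 17.0
tool_pos: [0.454, 0.0368, 0.2329]
orientation: [3.071, -0.134, 0.568]
force: [0.0, -0.5, -0.0]
opening: 0.0115
gripper_force: 45.0
```

Emit:
apply_moves(
  steps=[-0.1,0,0.06,0,1,0,0,-0.1,0,0.06,0,1,0,0,0,0,0,0,0,0,0,0,0,0,0,0,0,0],
)

```text
t: 17.33
tool_pos: [0.4674, 0.0411, 0.2277]
orientation: [2.99, -0.132, 0.853]
force: [0.1, 0.2, -1.3]
opening: 0.0115
gripper_force: 45.0
```

```bash
python3 - <<'E'
from h import *
s=robot.read_state()
for k in('t','q','dq','tool_pos','force','wrist_torque'):print(k,s[k])
print(Ro.from_rotvec(s['orientation']).as_matrix())
E
```

```text
t 17.3333
q [ 0.0342 -0.8856  2.3516 -0.0768  1.1245  1.707 ]
dq [-0.01    0.0055 -0.0289  0.0066  0.0197 -0.0088]
tool_pos [0.4674 0.0411 0.2277]
force [ 0.0831  0.2389 -1.2841]
wrist_torque [ 0.074   0.3362 -0.0257]
[[ 0.8462 -0.0896  0.5253]
 [-0.0737 -0.996  -0.0512]
 [ 0.5278  0.0047 -0.8493]]
```

Joint 2 reached its limit, so the last tilt step was pushed forward; forces are tiny and the bar is still inside. I'll return to the 20° tilt, which was reachable.

Emit:
apply_moves(
  steps=[-0.1,0.1,-0.1,0,-1,0,0,-0.2,0.1,-0.25,0,-1,0,0,0,0,0,0,0,0,0,0,0,0,0,0,0,0],
)

```text
t: 17.67
tool_pos: [0.4555, 0.0355, 0.2327]
orientation: [3.071, -0.14, 0.542]
force: [-1.0, 0.2, -2.4]
opening: 0.0113
gripper_force: 45.0
```

```bash
cat > o.py <<'E'
from h import *
s=robot.read_state(); R=Ro.from_rotvec(s['orientation']).as_matrix()
for k in('t','q','tool_pos','force','wrist_torque','opening'):print(k,s[k])
print(R); d=R.T@(np.array([.4795,.0346,.2075])-s['tool_pos']); print('bar in scoop mm',79+d[0]*1e3,d[1]*1e3,60-d[2]*1e3)
E
python3 o.py
```

```text
t 17.6667
q [-0.0071 -0.6721  2.1671 -0.0343  1.2989  1.6581]
tool_pos [0.4555 0.0355 0.2327]
force [-0.9813  0.1583 -2.4225]
wrist_torque [ 0.0833  0.1713 -0.0047]
opening 0.0113371796675197
[[ 0.9358 -0.0916  0.3404]
 [-0.0846 -0.9958 -0.0355]
 [ 0.3422  0.0044 -0.9396]]
bar in scoop mm 92.89357643470134 -1.4192493122624283 28.089740548109145
```

Emit:
apply_moves(
  steps=[-0.1,0,0.05,0,0,0,0,0,0,0.1,0,0,0,0,0,0,0,0,0,0,0],
)

```text
t: 17.92
tool_pos: [0.4526, 0.0362, 0.2258]
orientation: [3.07, -0.138, 0.546]
force: [1.9, -0.3, -1.1]
opening: 0.0114
gripper_force: 45.0
```

Emit:
apply_moves(
  steps=[0,0,0.08,0,0,0,0,0,0,0,0,0,0,0],
)

```text
t: 18.08
tool_pos: [0.4538, 0.0361, 0.2243]
orientation: [3.07, -0.137, 0.548]
force: [3.6, -0.1, -0.3]
opening: 0.0114
gripper_force: 45.0
```

Emit:
apply_moves(
  steps=[0,0,0.05,0,0,0,0,0,0,0,0,0,0,0],
)

```text
t: 18.25
tool_pos: [0.4545, 0.036, 0.2233]
orientation: [3.07, -0.138, 0.547]
force: [3.4, 0.8, 3.2]
opening: 0.0111
gripper_force: 45.0
```

The hook's closed end and spine now both bear lightly on the bar. Releasing.

Emit:
apply_moves(
  steps=[0,0,0,0,0,0,10,0,0,0,0,0,0,20,0,0,0,0,0,0,35,0,0,0,0,0,0,50,0,0,0,0,0,0,50,0,0,0,0,0,0,50],
)

```text
t: 18.75
tool_pos: [0.4534, 0.036, 0.2218]
orientation: [3.071, -0.138, 0.541]
force: [0.2, 0.1, -0.0]
opening: 0.0399
gripper_force: 0.0
```

Emit:
apply_moves(
  steps=[0,0,-0.5,0,0,0,50,0,0,-1,0,0,0,50,0,0,-1,0,0,0,50,0,0,-1,0,0,0,50,0,0,-1,0,0,0,50,0,0,-1,0,0,0,50,0,0,0,0,0,0,50,0,0,0,0,0,0,50],
)

```text
t: 19.42
tool_pos: [0.3979, 0.0419, 0.3795]
orientation: [3.07, -0.138, 0.549]
force: [0.4, -0.4, -0.3]
opening: 0.0467
gripper_force: 0.0
```

```bash
cat > q.py <<'E'
from h import *
import sys
s=robot.read_state(); print(s['t'],s['tool_pos'],s['force'],s['opening'])
C={}
for n in('scene','side','wrist'):
    C[n],_=shot(n,n+sys.argv[1]+'.png')
for th in('scoop','grip_plate','gate_entry','nose','hook_end'):
    o={}
    for n in C:
        o[n]=[np.array(d['xy']) for d in eyes.place_of(n,th)[:6]]
    for a in o['scene']:
        for b in o['side']:
            X,e=tri([(C['scene'],a),(C['side'],b)])
            if max(e)<5: print(th,X.round(3),np.round(e,1),a.round(),b.round())
E
python3 q.py 7
```

```text
19.4167 [0.3979 0.0419 0.3795] [ 0.4497 -0.3815 -0.3278] 0.046655260121446475
scoop [ 0.495 -0.141  0.003] [0.5 0.6] [290. 259.] [271. 214.]
scoop [ 0.387 -0.048  0.185] [0.7 0.8] [290. 259.] [208. 168.]
scoop [ 0.614 -0.047 -0.124] [0.9 1. ] [246. 280.] [271. 214.]
scoop [0.468 0.038 0.108] [1.2 1.1] [246. 280.] [208. 168.]
grip_plate [ 0.579 -0.133  0.065] [1.3 1.4] [268. 235.] [286. 177.]
grip_plate [ 0.328 -0.315  0.291] [0. 0.] [376. 185.] [286. 177.]
gate_entry [0.483 0.032 0.182] [0.7 0.7] [241. 260.] [211. 141.]
gate_entry [ 0.659 -0.071 -0.066] [1.4 1.4] [241. 260.] [286. 192.]
gate_entry [0.473 0.038 0.201] [1.8 1.7] [241. 260.] [206. 135.]
gate_entry [ 0.428 -0.026  0.229] [0.5 0.5] [271. 246.] [211. 141.]
gate_entry [ 0.572 -0.134  0.018] [1.2 1.3] [271. 246.] [286. 192.]
gate_entry [ 0.42  -0.019  0.245] [1.5 1.5] [271. 246.] [206. 135.]
nose [ 0.437 -0.016  0.242] [3.1 3.1] [263. 240.] [207. 137.]
nose [ 0.584 -0.122  0.03 ] [3.1 3.3] [263. 240.] [282. 189.]
nose [0.472 0.036 0.196] [2.4 2.3] [242. 261.] [207. 137.]
nose [ 0.644 -0.065 -0.049] [2.5 2.6] [242. 261.] [282. 189.]
hook_end [ 0.668 -0.068 -0.043] [4.3 4.5] [239. 257.] [288. 182.]
hook_end [0.475 0.041 0.208] [0.6 0.5] [239. 257.] [204. 133.]
hook_end [ 0.605 -0.12   0.026] [1.3 1.5] [260. 241.] [288. 182.]
hook_end [ 0.438 -0.006  0.246] [2.2 2.2] [260. 241.] [204. 133.]
```

It hangs: bowl origin near (0.468,0.038,0.108) and the hook end at the bar. I'll let it settle, then check that it is still with picture differences.

Emit:
apply_moves(
  steps=[0,0,-0.5,0,0,0,50,0,0,0,0,0,0,50,0,0,0,0,0,0,50,0,0,0,0,0,0,50,0,0,0,0,0,0,50,0,0,0,0,0,0,50,0,0,0,0,0,0,50,0,0,0,0,0,0,50,0,0,0,0,0,0,50,0,0,0,0,0,0,50,0,0,0,0,0,0,50,0,0,0,0,0,0,50],
)

```text
t: 21.32
tool_pos: [0.3924, 0.0423, 0.3914]
orientation: [3.071, -0.138, 0.543]
force: [-0.1, -0.7, 0.4]
opening: 0.0463
gripper_force: 0.0
```

Emit:
apply_moves(
  steps=[0,0,0,0,0,0,50,0,0,0,0,0,0,50,0,0,0,0,0,0,50,0,0,0,0,0,0,50,0,0,0,0,0,0,50,0,0,0,0,0,0,50,0,0,0,0,0,0,50,0,0,0,0,0,0,50,0,0,0,0,0,0,50,0,0,0,0,0,0,50,0,0,0,0,0,0,50,0,0,0,0,0,0,50],
)

```text
t: 22.32
tool_pos: [0.3923, 0.0423, 0.3914]
orientation: [3.071, -0.138, 0.543]
force: [-0.3, 0.5, 0.0]
opening: 0.0468
gripper_force: 0.0
```

```bash
python3 q.py 8 | grep -E "0\.4[67]|^2"; python3 - <<'E'
from h import *
a=eyes.read_camera('side').astype(int); [eyes.read_camera('scene') for _ in range(6)]; b=eyes.read_camera('side').astype(int)
d=abs(a-b).mean(2); print('diff scoop',d[125:190,185:235].mean(),d[125:190,185:235].max(),'static',d[200:300,400:600].mean(),d[200:300,400:600].max())
E
```

```text
22.3167 [0.3923 0.0423 0.3914] [-0.2862  0.4814  0.0301] 0.04679821671851187
scoop [0.468 0.036 0.106] [0.3 0.3] [247. 281.] [210. 168.]
nose [0.472 0.026 0.201] [1.6 1.5] [245. 257.] [209. 137.]
hook_end [0.478 0.035 0.213] [0.7 0.6] [239. 253.] [206. 133.]
diff scoop 2.7233846153846155 16.666666666666668 static 3.0630166666666665 20.0
```

The scoop is still: the difference around it is no more than camera noise. It hangs from the ring and the robot is clear, so I'm handing in.

```bash
python3 -c "
from plant import robot
print(robot.close_job())"
```

```text
the job is handed in; nothing more can be done
None
```

The scoop now hangs still from the brass ring with the bar inside the hook, the highest contact force read was about 9 N and the arm is clear. That the gate is shut I judged from the force drop and a gentle upward pull, not from a close-up picture. I handed the job in after about 23 s, with no verdict shown.

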